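# Mix the polishing beads in the bowl

## Robot

A 7-joint arm with a two-finger parallel gripper is mounted at the origin on the work surface. World frame = base frame: x ahead of the robot, y to its left, z up, the work surface at z = 0. Lengths are in m, angles in rad, forces in N, time in s.
With the tool pointing down it reaches from about 0.425 to 0.825 m from the base axis. Payload 3.6 kg.
Tool frame: the origin (TCP) lies between the finger pads; the fingertips stand 17 mm ahead of it and the grasp point (between the pads) lies 2 mm behind it; z points along the fingers, y is the line along which they close (so a half turn about z gives the same grasp; the last joint's range is limited). The gripper opens to 85 mm and grips with 20 to 120 N. Pads are 22 mm wide; open, the fingers measure 114 mm over their backs; the gripper's body (76 mm by 85 mm) begins 54 mm behind the grasp point. The pads swing forward as they close: fully open they stand 13 mm farther back than shut.
Start: joints at [-1.373, 0.615, -0.013, 1.423, 0.008, 1.103, -0.04], TCP at [0.144, 0.634, 0.248] pointing down, gripper open.
Joint ranges: [-3.12, 3.12], [-0.3, 2.06], [-1.34, 1.32], [0.26, 2.42], [-1.36, 4.5], [0.01, 1.98], [-2.84, 2.84]. Speed limits (rad/s): [2.79, 2.79, 3.14, 3.14, 3.14, 3.14, 3.14].

## Interface

Orientations are given as a unit quaternion [x, y, z, w].
In Python, from cell import r gives the robot as it stands.
- The arm moves only by the tool move_arm, never from a script. Its argument "motion" is a list of rows, each a list of 3 entries, a list of its own where there are three numbers: the shift along the tool's x, y, z normalised to -1 to 1, where 1 is 2.5 cm, then the turn, a rotation vector about the tool's x, y, z normalised to -1 to 1, where 1 is 0.15 rad, then the opening, from -1 (shut) to 1 (fully open). In form: [[[dx, dy, dz], [rx, ry, rz], grip], ...]. A call has 1 to 10 rows; each row shifts and turns the commanded pose from where the row before left it, along the tool's axes as they then stand; what a row does not reach is not made up. A row lasts 1/10 s, in which the tool goes at most 50 mm and 8.59 degrees, less where a joint would pass 70% of its speed; a pose out of reach is approached as far as the arm can. A call with a number of a shift or a turn outside -1 to 1 is refused whole. A call with a gripper value outside its range is refused whole. The fingers move at their own pace and stop on an object; "force" is the grip in N (left out, the last holds). Time passes only in rows, so rows that do not move let the fingers close. It gives the time, the measured TCP pose, the force, the opening and the grip force at its end, in the units of the state.
- r.get_obs(): the state, without advancing time (a new reading comes with each control period).
- r.read_camera(name): name is "scene" or "top"; returns a dict with "img" (480x640x3 uint8, red, green, blue), "depth" (480x640 float32, m along the optical axis (not along the pixel's ray), 0 where there is no reading), "camera_matrix" (3x3 intrinsics, pixels), "cam_to_world" (4x4, takes a point from camera to world coordinates). Camera axes: x right, y down, z forward; pixel columns grow to the right and rows downward; lengths in m; the calibration is good to about 2 mm. A picture is of the moment at which its call begins.
- r.job_done(): hands the job in; it is judged then, once.
The state is a dict: "t": time; "q": joint angles; "joint_velocities": joint speeds; "tau": joint torques, N m; "tcp_pos": TCP position; "ee_rot": TCP orientation; "ft_force": force on the tool from outside, world axes, zero at the start; "torque": the same for the moment, N m; "width": finger opening in m; "gripper_force": force on a finger pad.
Only numpy, scipy, OpenCV 4.12 (cv2) and the standard library are available. Lean on these libraries where they do the work, as an engineer would, in place of code of your own. Each camera call takes 0.05 s, during which the arm holds its last target. There are 200 camera calls.

## Task

Take the stirring stick out of the red cup and stir the polishing beads in the white bowl with its black foot until the colours are mixed: there must be both yellow and blue beads on each side of the black line across the bowl's floor. Keep all ten beads in the bowl and do not touch them with the gripper. Then set the stick back down in the red cup, foot first and not dropped in, and let go; leave the bin, the jar and the brush where they are.

Things in the scene. Friction and masses are not known exactly. Their poses are not given: they have to be found in the camera images.
- bowl: Open white polishing bowl on a round grey base, fixed to the bench, 226 mm across, rim 105 mm high. Origin: centre of the underside, on the bench; z up. Flat floor 51 mm above the bench; inner radius 95 mm at the floor, 105 mm at the rim, wall 8 mm. A black line 5 mm wide crosses the floor along the bowl's x axis (y = 0), with black marks on the rim at its ends. Turned any way.
- bowl_floor (a point): Centre of the bowl's inner floor, 51 mm above the bench, axes as the bowl's.
- cup: Red straight-sided holder cup fixed to the bench, 62 mm outer and 54 mm inner diameter, 75 mm high, with a low flange 84 mm across at its foot; z up, origin at the centre of its underside.
- cup_floor (a point): Centre of the cup's inner floor, 6 mm above the bench.
- stick: Stirring stick, 165 mm long, 70 g, standing loose and upright in the red cup at the start: a round light wooden handle 16 mm in diameter above a slick black plastic foot 24 mm in diameter and 26 mm high. Origin: centre of the foot's flat underside; z runs up along the stick.
- stick_grip (a point): Point on the axis of the handle, 115 mm above the foot's underside and 50 mm below the top end, handy for gripping from above.
- yellow0: Yellow plastic polishing bead, a blunt cone 26 mm across its base, 16 mm across its top, 24 mm high, 14 g; origin at its middle. One of five, lying in the bowl, at the start all on one side of the black line.
- yellow1: Yellow plastic polishing bead, a blunt cone 26 mm across its base, 16 mm across its top, 24 mm high, 14 g; origin at its middle. One of five, lying in the bowl, at the start all on one side of the black line.
- yellow2: Yellow plastic polishing bead, a blunt cone 26 mm across its base, 16 mm across its top, 24 mm high, 14 g; origin at its middle. One of five, lying in the bowl, at the start all on one side of the black line.
- yellow3: Yellow plastic polishing bead, a blunt cone 26 mm across its base, 16 mm across its top, 24 mm high, 14 g; origin at its middle. One of five, lying in the bowl, at the start all on one side of the black line.
- yellow4: Yellow plastic polishing bead, a blunt cone 26 mm across its base, 16 mm across its top, 24 mm high, 14 g; origin at its middle. One of five, lying in the bowl, at the start all on one side of the black line.
- blue0: Blue plastic polishing bead, a cylinder 24 mm across and 22 mm high, 14 g; origin at its middle. One of five, lying in the bowl, at the start all on the other side of the black line.
- blue1: Blue plastic polishing bead, a cylinder 24 mm across and 22 mm high, 14 g; origin at its middle. One of five, lying in the bowl, at the start all on the other side of the black line.
- blue2: Blue plastic polishing bead, a cylinder 24 mm across and 22 mm high, 14 g; origin at its middle. One of five, lying in the bowl, at the start all on the other side of the black line.
- blue3: Blue plastic polishing bead, a cylinder 24 mm across and 22 mm high, 14 g; origin at its middle. One of five, lying in the bowl, at the start all on the other side of the black line.
- blue4: Blue plastic polishing bead, a cylinder 24 mm across and 22 mm high, 14 g; origin at its middle. One of five, lying in the bowl, at the start all on the other side of the black line.
- bin: Yellow open stacking bin, 110 x 140 x 60 mm, bystander; origin at the centre of its underside.
- jar: White closed jar, 64 mm in diameter, 95 mm high, bystander; origin at the centre of its underside.
- brush: Bench brush 190 mm long lying flat, bystander; origin under its middle, x along its length.
Things that resemble listed ones, but are neither listed nor needed, are in the scene too. Leave any purple look-alike of the stick alone.

How it is judged:
By the outcome, as a careful person would: the job done as asked, in the order asked, and still so for the second after the job is handed in, with the robot touching nothing.
It also fails if it takes over 64 s, if anything falls off the work surface, if the arm or the gripper's body presses on something with over 40 N, if the wrist force passes 120 N, or if a joint passes its speed limit or range.

## Working session

There is one attempt and no reset: what is moved stays moved. The work goes in short steps, Python scripts to look and compute and a tool call to move; the robot and the scene stay as the last step left them, time stands still between calls to the robot, and variables do not carry over. Pictures are saved under pics/ and viewed, at most 10 in all, crops included, and the job is handed in when it is done.

Besides the shell and the picture viewer there is one more tool, called after ">>>" by a JSON object that holds its "name" and its "arguments", one argument or row to a line. move_arm: Moves the arm, as the interface text tells. Scaled input: -1 to 1 covers 2.5 cm each way for a shift and 0.15 rad each way for a turn. Its arguments: {"type":"object","properties":{"motion":{"type":"array"},"force":{"type":"number"}},"required":["motion"]}

```bash
mkdir -p pics
cat > h.py <<'E'
import numpy as np, cv2
from cell import r
from scipy.spatial.transform import Rotation as R
def cam(n):
    return r.read_camera(n)
def save(c,name,box=None,s=1):
    im=c["img"][:,:,::-1]
    if box: im=im[box[1]:box[3],box[0]:box[2]]
    cv2.imwrite("pics/"+name,cv2.resize(im,None,fx=s,fy=s))
def ray(c,u,v,z):
    K=c["camera_matrix"];T=c["cam_to_world"]
    d=T[:3,:3]@np.linalg.solve(K,[u,v,1.]);o=T[:3,3]
    return o+d*(z-o[2])/d[2]
def pts(c):
    K=c["camera_matrix"];T=c["cam_to_world"];D=c["depth"]
    v,u=np.mgrid[:480,:640];p=np.stack([(u-K[0,2])/K[0,0]*D,(v-K[1,2])/K[1,1]*D,D],-1)
    return p@T[:3,:3].T+T[:3,3]
def proj(c,p):
    T=np.linalg.inv(c["cam_to_world"]);q=c["camera_matrix"]@(T[:3,:3]@np.array(p)+T[:3,3]);return q[:2]/q[2]
E
python3 - <<'E'
from h import *
for n in("top","scene"):
    c=cam(n);save(c,n+"0.png");print(n,c["cam_to_world"].round(3).tolist(),c["camera_matrix"].round(0).tolist())
o=r.get_obs();print(o)
E
```

```text
top [[-0.008, -0.997, 0.072, 0.527], [-1.0, 0.009, 0.017, -0.007], [-0.017, -0.072, -0.997, 1.221], [0.0, 0.0, 0.0, 1.0]] [[530.0, 0.0, 314.0], [0.0, 530.0, 241.0], [0.0, 0.0, 1.0]]
scene [[-0.431, 0.681, -0.592, 1.193], [0.902, 0.314, -0.296, 0.295], [-0.015, -0.662, -0.749, 0.812], [0.0, 0.0, 0.0, 1.0]] [[459.0, 0.0, 322.0], [0.0, 459.0, 244.0], [0.0, 0.0, 1.0]]
{'t': 0.1, 'q': array([-1.37353578,  0.61583002, -0.01260888,  1.42477634,  0.00811123,
        1.10340848, -0.04039306]), 'joint_velocities': array([ 0.00059046, -0.00187982, -0.00175726, -0.00331009, -0.00075551,
        0.00048005,  0.00095575]), 'tau': array([ 1.49994867e-03, -4.70385575e+01,  2.60315482e-01, -1.71571594e+01,
        1.01055385e-02,  5.91394040e-03, -5.98882821e-06]), 'tcp_pos': array([0.14408137, 0.63314699, 0.24723661]), 'ee_rot': array([ 1.11611398e-01,  9.93751221e-01, -1.18078420e-03, -1.09890837e-04]), 'ft_force': array([ 0.4099918 ,  0.23373372, -0.63580393]), 'torque': array([ 0.02436538,  0.03205981, -0.03221308]), 'gripper_force': 0.0, 'width': 0.08556675349332406}
```

View pics/top0.png

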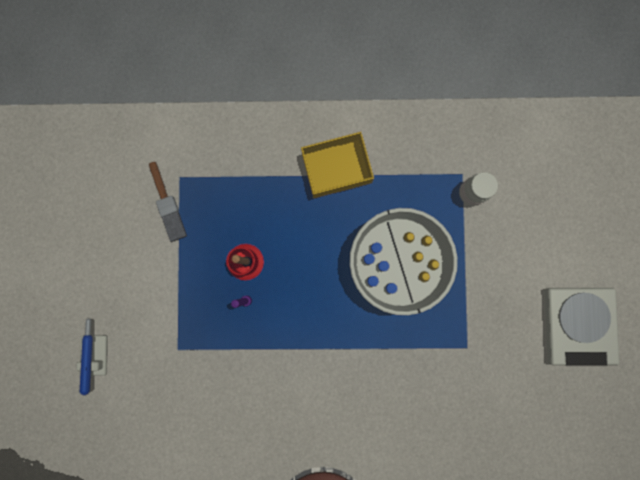

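View pics/scene0.png

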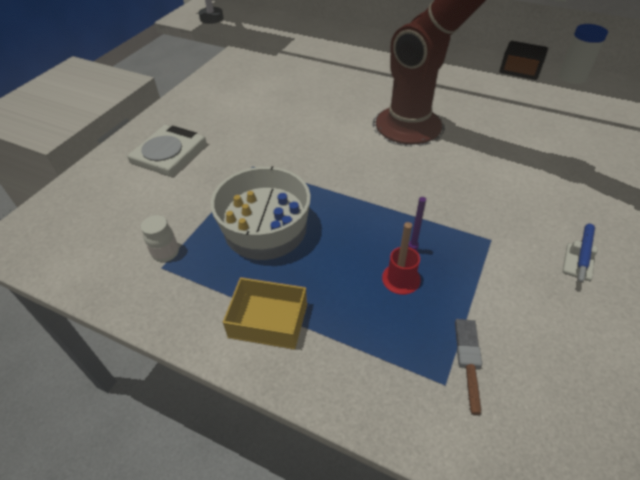

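Could be taken for the stick: the wooden handle in the red cup (top 240,260; scene 405,240), the purple stick behind it (top 240,302; scene 420,220), and the blue tool at scene 587,245. I choose the light wooden one in the red cup. The bowl is at top (403,262), with blue beads on the left of the line and yellow on the right.

```bash
cat > m.py <<'E'
from h import *
def blobs(mask,amin):
    n,l,s,ce=cv2.connectedComponentsWithStats(mask.astype(np.uint8))
    return [(ce[i],s[i,4],l==i) for i in range(1,n) if s[i,4]>=amin]
def beads(c,C=None):
    h=cv2.cvtColor(c["img"],cv2.COLOR_RGB2HSV);P=pts(c)
    out={}
    roi=np.hypot(P[...,0]-C[0],P[...,1]-C[1])<0.108
    for nm,lo,hi in(("Y",15,35),("B",100,125)):
        m=(h[...,0]>=lo)&(h[...,0]<=hi)&(h[...,1]>130)&(h[...,2]>60)&roi&(P[...,2]>.04)
        out[nm]=[(*ray(c,*b[0],0.068)[:2].round(3),b[1],b[0].round(0)) for b in blobs(m,15)]
    return out
E
python3 - <<'E'
from m import *
c=cam("top");s=cam("scene")
P=pts(c);h=cv2.cvtColor(c["img"],cv2.COLOR_RGB2HSV)
# bowl rim
rim=(abs(P[...,2]-.105)<.004)&(P[...,1]<0)&(P[...,0]<.65);ys,xs=np.nonzero(rim)
k=(xs>340)&(xs<465)&(ys>200)&(ys<320);q=P[ys[k],xs[k]]
def circ(q):
    A=np.c_[2*q[:,:2],np.ones(len(q))];x=np.linalg.lstsq(A,(q[:,:2]**2).sum(1),rcond=None)[0];return x[:2],np.sqrt(x[2]+x[:2]@x[:2])
C,rad=circ(q);print("bowl",C,rad,len(q))
# line: dark px on floor
g=h[...,2];fl=(np.hypot(P[...,0]-C[0],P[...,1]-C[1])<.085)&(P[...,2]<.058)&(P[...,2]>.04)&(g<70)&(h[...,1]<90)
L=P[fl][:,:2];print("line",len(L));m=L.mean(0);w,v=np.linalg.eigh(np.cov(L.T));print(m,v[:,1],w)
for n,cc in(("top",c),("scene",s)):
    print(n,beads(cc,C))
    Q=pts(cc);hh=cv2.cvtColor(cc["img"],cv2.COLOR_RGB2HSV)
    red=((hh[...,0]<6)|(hh[...,0]>174))&(hh[...,1]>170)&(Q[...,0]>.4)&(Q[...,2]>.067)&(Q[...,2]<.083)
    if red.any(): print("cup",circ(Q[red]),red.sum())
    ctr=ray(cc,*((245,262) if n=="top" else (403,260)),.08)
    st=(np.hypot(Q[...,0]-ctr[0],Q[...,1]-ctr[1])<.08)&(Q[...,2]>.085)
    ys,xs=np.nonzero(st)
    for z in np.arange(.085,.19,.015):
        b=st&(Q[...,2]>=z)&(Q[...,2]<z+.015)
        if b.sum()>3: print(z.round(3),Q[b].mean(0).round(4),b.sum(),hh[b].mean(0).round(0))
save(c,"ctop.png",(200,220,300,330),5);save(s,"cscene.png",(350,180,460,300),5)
E
```

```text
bowl [ 0.56441378 -0.17502656] 0.1077583072824002 997
line 20
[ 0.59288942 -0.16690189] [-0.96006243 -0.27978586] [1.70431321e-07 1.80934633e-03]
top {'Y': [(np.float64(0.619), np.float64(-0.194), np.int32(56), array([409., 237.])), (np.float64(0.611), np.float64(-0.234), np.int32(53), array([427., 240.])), (np.float64(0.576), np.float64(-0.213), np.int32(51), array([418., 256.])), (np.float64(0.559), np.float64(-0.246), np.int32(52), array([434., 264.])), (np.float64(0.533), np.float64(-0.226), np.int32(54), array([425., 276.]))], 'B': [(np.float64(0.596), np.float64(-0.121), np.int32(71), array([376., 247.])), (np.float64(0.572), np.float64(-0.105), np.int32(73), array([368., 259.])), (np.float64(0.556), np.float64(-0.137), np.int32(66), array([383., 266.])), (np.float64(0.523), np.float64(-0.113), np.int32(73), array([372., 281.])), (np.float64(0.508), np.float64(-0.153), np.int32(69), array([391., 288.]))]}
cup (array([0.56911486, 0.17203164]), np.float64(0.028731218626731503)) 173
0.085 [0.5533 0.1614 0.0946] 6 [33. 93. 66.]
0.1 [0.5487 0.1616 0.109 ] 12 [ 42. 101.  69.]
0.115 [
[... 535 characters left out ...]
64(-0.153), np.int32(28), array([282., 196.])), (np.float64(0.524), np.float64(-0.114), np.int32(35), array([293., 205.])), (np.float64(0.556), np.float64(-0.136), np.int32(37), array([278., 211.])), (np.float64(0.571), np.float64(-0.108), np.int32(41), array([285., 219.])), (np.float64(0.594), np.float64(-0.123), np.int32(38), array([275., 224.]))]}
cup (array([0.57386815, 0.1751861 ]), np.float64(0.0268796413845146)) 47
0.085 [0.5764 0.1709 0.0926] 39 [11. 92. 77.]
0.1 [0.5769 0.1703 0.1076] 36 [15. 86. 80.]
0.115 [0.5762 0.1706 0.122 ] 42 [45. 70. 77.]
0.13 [0.5764 0.1703 0.1375] 40 [42. 64. 77.]
0.145 [0.5765 0.1707 0.1527] 45 [38. 65. 78.]
0.16 [0.5739 0.1698 0.1685] 63 [ 19.  75. 106.]
```

View pics/cscene.png

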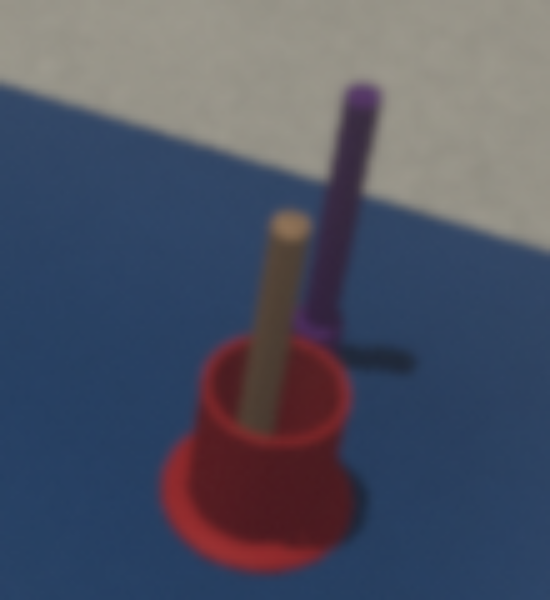

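The crop shows the light wooden handle standing upright in the red cup, with the purple look-alike separate behind it. So the wooden stick is the right one.

```bash
cat > go.py <<'E'
from h import *
def go(x,y,z):
    o=r.get_obs();Rm=R.from_quat(o["ee_rot"]).as_matrix()
    d=Rm.T@(np.array([x,y,z])-o["tcp_pos"]);print("t",round(o["t"],2),"tcp",o["tcp_pos"].round(4),"units",(d/.025).round(2),"axes",Rm.round(3).tolist());return Rm
E
python3 - <<'E'
from go import *
for n in("top","scene"):
    c=cam(n);Q=pts(c);h=cv2.cvtColor(c["img"],cv2.COLOR_RGB2HSV)
    m=(np.hypot(Q[...,0]-.57,Q[...,1]-.17)<.025)&(Q[...,2]>.166)&(h[...,2]>95)&(h[...,0]<25)
    v,u=np.nonzero(m);print(n,u.mean(),v.mean(),len(u),ray(c,u.mean(),v.mean(),.171).round(4),Q[m].mean(0))
go(.569,.168,.245)
E
```

```text
top 235.67391304347825 258.6304347826087 46 [0.57   0.1669 0.171 ] [0.56996265 0.16689259 0.17095002]
scene 407.5 225.0 40 [0.5726 0.1691 0.171 ] [0.57182908 0.16895662 0.1702156 ]
t 0.3 tcp [0.1442 0.6336 0.2479] units [-20.7  -14.39   0.13] axes [[-0.975, 0.222, -0.0], [0.222, 0.975, -0.001], [0.0, -0.001, -1.0]]
```

>>> {"name": "move_arm", "arguments": {
  "motion": [
    [[-0.5,-0.35,0],[0,0,0],1],
    [[-0.95,-0.65,0],[0,0,0],1],
    [[-0.95,-0.65,0],[0,0,0],1],
    [[-0.95,-0.65,0],[0,0,0],1],
    [[-0.95,-0.65,0],[0,0,0],1],
    [[-0.95,-0.65,0],[0,0,0],1],
    [[-0.95,-0.65,0],[0,0,0],1],
    [[-0.95,-0.65,0],[0,0,0],1],
    [[-0.95,-0.65,0],[0,0,0],1],
    [[-0.95,-0.65,0],[0,0,0],1]
  ],
  "force": 100
}}

```text
t: 1.3
tcp_pos: [0.3318, 0.4301, 0.2485]
ee_rot: [0.112, 0.994, -0.0, 0.0]
ft_force: [0.2, 0.3, -0.2]
width: 0.0853
gripper_force: 0.0
```

>>> {"name": "move_arm", "arguments": {
  "motion": [
    [[-0.95,-0.65,0],[0,0,0],1],
    [[-0.95,-0.65,0],[0,0,0],1],
    [[-0.95,-0.65,0],[0,0,0],1],
    [[-0.95,-0.65,0],[0,0,0],1],
    [[-0.95,-0.65,0],[0,0,0],1],
    [[-0.95,-0.65,0],[0,0,0],1],
    [[-0.95,-0.65,0],[0,0,0],1],
    [[-0.95,-0.65,0],[0,0,0],1],
    [[-0.95,-0.65,0],[0,0,0],1],
    [[-0.95,-0.65,0],[0,0,0],1]
  ]
}}

```text
t: 2.3
tcp_pos: [0.5266, 0.2188, 0.2485]
ee_rot: [0.112, 0.994, -0.0, 0.0]
ft_force: [0.6, -0.0, 0.1]
width: 0.0851
gripper_force: 0.0
```

>>> {"name": "move_arm", "arguments": {
  "motion": [
    [[-0.95,-0.65,0],[0,0,0],1],
    [[-0.5,-0.6,0],[0,0,0],1],
    [[0,0,0],[0,0,0],1],
    [[0,0,0],[0,0,0],1]
  ]
}}

```text
t: 2.7
tcp_pos: [0.5538, 0.1825, 0.2483]
ee_rot: [0.112, 0.994, 0.0, -0.0]
ft_force: [-0.1, 0.5, -0.4]
width: 0.0854
gripper_force: 0.0
```

```bash
python3 -c "
from go import *
go(.5705,.168,.123)"
```

```text
t 2.7 tcp [0.5538 0.1825 0.2483] units [-0.78 -0.42  5.01] axes [[-0.975, 0.223, -0.001], [0.223, 0.975, 0.0], [0.001, 0.0, -1.0]]
```

>>> {"name": "move_arm", "arguments": {
  "motion": [
    [[-0.78,-0.42,0],[0,0,0],1],
    [[0,0,0.5],[0,0,0],1],
    [[0,0,0.7],[0,0,0],1],
    [[0,0,0.7],[0,0,0],1],
    [[0,0,0.7],[0,0,0],1],
    [[0,0,0.7],[0,0,0],1],
    [[0,0,0.7],[0,0,0],1],
    [[0,0,0.6],[0,0,0],1],
    [[0,0,0.4],[0,0,0],1],
    [[0,0,0],[0,0,0],1]
  ]
}}

```text
t: 3.7
tcp_pos: [0.5689, 0.1692, 0.1214]
ee_rot: [0.111, 0.994, -0.001, -0.002]
ft_force: [-0.1, -0.1, 0.5]
width: 0.0852
gripper_force: 0.0
```

```bash
python3 -c "
from go import *
go(.5705,.168,.123)"
```

```text
t 3.7 tcp [0.5689 0.1692 0.1214] units [-0.07 -0.03 -0.06] axes [[-0.975, 0.22, -0.005], [0.22, 0.975, -0.001], [0.004, -0.002, -1.0]]
```

>>> {"name": "move_arm", "arguments": {
  "motion": [
    [[-0.06,-0.03,-0.06],[0,0,0],1],
    [[0,0,0],[0,0,0],-1],
    [[0,0,0],[0,0,0],-1],
    [[0,0,0],[0,0,0],-1],
    [[0,0,0],[0,0,0],-1],
    [[0,0,0],[0,0,0],-1],
    [[0,0,0],[0,0,0],-1],
    [[0,0,0],[0,0,0],-1],
    [[0,0,0],[0,0,0],-1],
    [[0,0,0],[0,0,0],-1]
  ],
  "force": 100
}}

```text
t: 4.7
tcp_pos: [0.5727, 0.1674, 0.1252]
ee_rot: [0.112, 0.994, 0.0, 0.0]
ft_force: [-0.1, -0.1, 3.5]
width: 0.0138
gripper_force: 97.4
```

>>> {"name": "move_arm", "arguments": {
  "motion": [
    [[0,0,0],[0,0,0],-1],
    [[0,0,0],[0,0,0],-1],
    [[0,0,-0.3],[0,0,0],-1],
    [[0,0,-0.6],[0,0,0],-1],
    [[0,0,-0.8],[0,0,0],-1],
    [[0,0,-0.8],[0,0,0],-1],
    [[0,0,-0.8],[0,0,0],-1],
    [[0,0,-0.8],[0,0,0],-1],
    [[0,0,-0.8],[0,0,0],-1],
    [[0,0,-0.4],[0,0,0],-1]
  ]
}}

```text
t: 5.7
tcp_pos: [0.5725, 0.1668, 0.2586]
ee_rot: [0.112, 0.994, -0.0, 0.0]
ft_force: [0.5, 0.3, -0.8]
width: 0.014
gripper_force: 97.4
```

Run:
```python
from go import *
c=cam("scene");save(c,"lift.png",(340,100,500,300),3)
go(.5644,-.175,.253)
```

```text
t 5.75 tcp [0.5731 0.167  0.2597] units [ -2.7  -13.41   0.26] axes [[-0.975, 0.222, 0.003], [0.222, 0.975, 0.001], [-0.003, 0.001, -1.0]]
```

View pics/lift.png

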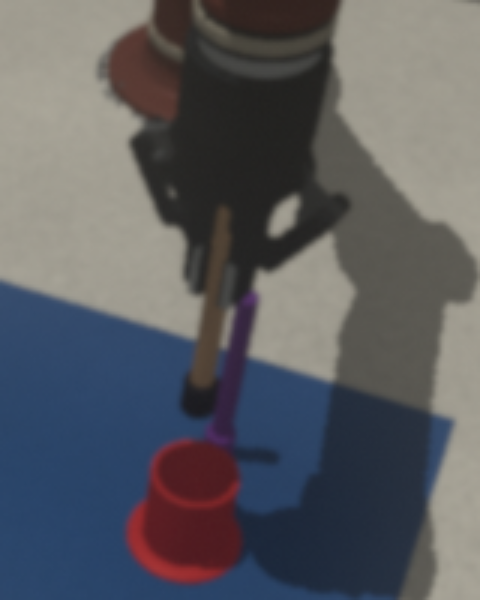

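The stick is held clear of the cup, its black foot at crop (200,395); the purple one is untouched. I'll measure the foot position relative to the TCP.

```bash
cat > foot.py <<'E'
from go import *
def foot():
    o=r.get_obs();t=o["tcp_pos"]
    c=cam("scene");Q=pts(c);T=c["cam_to_world"][:3,3];out=[]
    for z,rad in((-.024,.008),(-.04,.008),(-.055,.008),(-.07,.008),(-.085,.008),(-.105,.012)):
        b=(np.hypot(Q[...,0]-t[0],Q[...,1]-t[1])<.035)&(abs(Q[...,2]-t[2]-z)<.006)
        if b.sum()<5: continue
        p=Q[b].mean(0);d=(T-p)[:2];d/=np.hypot(*d);p[:2]-=d*rad*.8
        print("dz",z,"off",(p-t)[:2].round(4),b.sum())
    b=(np.hypot(Q[...,0]-t[0],Q[...,1]-t[1])<.035)&(Q[...,2]<t[2]-.03)&(Q[...,2]>t[2]-.15)
    print("lowest rel",np.percentile(Q[b][:,2]-t[2],[0,2,5]).round(4))
if __name__=="__main__": foot()
E
python3 foot.py
```

```text
dz -0.024 off [-0.0016 -0.    ] 32
dz -0.04 off [-0.0021  0.0015] 42
dz -0.055 off [-0.002   0.0017] 38
dz -0.07 off [-0.0018  0.0015] 35
dz -0.085 off [-0.0023  0.0015] 37
dz -0.105 off [-0.0022  0.0016] 54
lowest rel [-0.1209 -0.1181 -0.1148]
```

>>> {"name": "move_arm", "arguments": {
  "motion": [
    [[-0.1,-0.45,0],[0,0,0],-1],
    [[-0.2,-0.9,0],[0,0,0],-1],
    [[-0.2,-0.9,0],[0,0,0],-1],
    [[-0.2,-0.9,0],[0,0,0],-1],
    [[-0.2,-0.9,0],[0,0,0],-1],
    [[-0.2,-0.9,0],[0,0,0],-1],
    [[-0.2,-0.9,0],[0,0,0],-1],
    [[-0.2,-0.9,0],[0,0,0],-1],
    [[-0.2,-0.9,0],[0,0,0],-1],
    [[-0.2,-0.9,0],[0,0,0],-1]
  ]
}}

```text
t: 6.8
tcp_pos: [0.5698, -0.0539, 0.2556]
ee_rot: [0.112, 0.994, -0.001, -0.002]
ft_force: [-0.1, 0.8, -1.3]
width: 0.0138
gripper_force: 97.5
```

>>> {"name": "move_arm", "arguments": {
  "motion": [
    [[-0.2,-0.9,0],[0,0,0],-1],
    [[-0.2,-0.9,0],[0,0,0],-1],
    [[-0.2,-0.9,0],[0,0,0],-1],
    [[-0.2,-0.9,0],[0,0,0],-1],
    [[-0.1,-0.4,0],[0,0,0],-1],
    [[0,0,0],[0,0,0],-1],
    [[0,0,0],[0,0,0],-1]
  ]
}}

```text
t: 7.5
tcp_pos: [0.5707, -0.1531, 0.2566]
ee_rot: [0.111, 0.994, 0.001, -0.001]
ft_force: [-0.2, 1.4, -1.4]
width: 0.0139
gripper_force: 97.5
```

```bash
python3 -c "
from go import *
go(.5664,-.1765,.173)"
```

```text
t 7.5 tcp [ 0.5707 -0.1531  0.2566] units [-0.04 -0.95  3.34] axes [[-0.975, 0.221, -0.001], [0.221, 0.975, 0.002], [0.002, 0.001, -1.0]]
```

>>> {"name": "move_arm", "arguments": {
  "motion": [
    [[0,-0.6,0],[0,0,0],-1],
    [[-0.04,-0.37,0],[0,0,0],-1],
    [[0,0,0.5],[0,0,0],-1],
    [[0,0,0.6],[0,0,0],-1],
    [[0,0,0.6],[0,0,0],-1],
    [[0,0,0.6],[0,0,0],-1],
    [[0,0,0.5],[0,0,0],-1],
    [[0,0,0.4],[0,0,0],-1],
    [[0,0,0.1],[0,0,0],-1],
    [[0,0,0],[0,0,0],-1]
  ]
}}

```text
t: 8.5
tcp_pos: [0.5665, -0.1781, 0.1744]
ee_rot: [0.112, 0.994, 0.0, -0.0]
ft_force: [0.3, -0.8, -1.3]
width: 0.0135
gripper_force: 97.5
```

```bash
python3 -c "
from go import *
go(.5664,-.1765,.173)
# bowl frame d, n in tool xy
Rm=R.from_quat(r.get_obs()['ee_rot']).as_matrix()
d=np.array([.96,.28,0]);n=np.array([-.28,.96,0])
print((Rm.T@d).round(3),(Rm.T@n).round(3))
from m import *
print(beads(cam('scene'),(.5644,-.175)))
"
```

```text
t 8.5 tcp [ 0.5665 -0.1781  0.1744] units [0.02 0.06 0.06] axes [[-0.975, 0.222, -0.001], [0.222, 0.975, 0.0], [0.001, -0.0, -1.0]]
[-0.874  0.486 -0.001] [0.486 0.874 0.   ]
{'Y': [(np.float64(0.537), np.float64(-0.223), np.int32(35), array([250., 196.])), (np.float64(0.562), np.float64(-0.245), np.int32(34), array([237., 200.])), (np.float64(0.58), np.float64(-0.211), np.int32(37), array([245., 209.])), (np.float64(0.616), np.float64(-0.231), np.int32(33), array([229., 216.])), (np.float64(0.624), np.float64(-0.192), np.int32(42), array([242., 223.]))], 'B': [(np.float64(0.508), np.float64(-0.152), np.int32(36), array([282., 197.])), (np.float64(0.574), np.float64(-0.107), np.int32(15), array([285., 220.])), (np.float64(0.593), np.float64(-0.122), np.int32(45), array([275., 224.]))]}
```

```bash
cat > path.py <<'E'
from go import *
C=np.array([.5664,-.1765]);D=np.array([.96,.28]);N=np.array([-.28,.96])
def path(ps,z=.1735):
    o=r.get_obs();Rm=R.from_quat(o["ee_rot"]).as_matrix();p=o["tcp_pos"].copy();e=p[:2]-C
    print("t",o["t"].round(2),"dn",(e@D).round(4),(e@N).round(4),"z",p[2].round(4),"F",o["ft_force"].round(1))
    for a in ps:
        q=np.r_[C+a[0]*D+a[1]*N,z];print((Rm.T@(q-p)/.025).round(2).tolist());p=q
def arc(a0,a1,n,rad=.055):
    return [(rad*np.cos(a),rad*np.sin(a)) for a in np.radians(np.linspace(a0,a1,n+1)[1:])]
E
python3 -c "
from path import *
path([(-.02,0),(-.038,0),(-.055,0)]+arc(180,0,12)+arc(0,-180,12))"
```

```text
Traceback (most recent call last):
  File "path.py", line 5, in path
    print("t",o["t"].round(2),"dn",(e@D).round(4),(e@N).round(4),"z",p[2].round(4),"F",o["ft_force"].round(1))
              ^^^^^^^^^^^^
AttributeError: 'float' object has no attribute 'round'
```

```bash
sed -i 's/o\["t"\].round(2)/round(o["t"],2)/' path.py
python3 -c "
from path import *
path([(-.02,0),(-.038,0),(-.055,0)]+arc(180,0,12)+arc(0,-180,12))"
```

```text
t 8.55 dn -0.0 -0.0018 z 0.1751 F [ 0.4  0.7 -1. ]
[0.73, -0.32, 0.06]
[0.63, -0.35, -0.0]
[0.59, -0.33, -0.0]
[0.21, 0.53, -0.0]
[0.07, 0.57, -0.0]
[-0.08, 0.57, 0.0]
[-0.23, 0.53, 0.0]
[-0.36, 0.45, 0.0]
[-0.46, 0.34, 0.0]
[-0.53, 0.21, 0.0]
[-0.57, 0.07, 0.0]
[-0.57, -0.08, 0.0]
[-0.53, -0.23, 0.0]
[-0.45, -0.36, 0.0]
[-0.34, -0.46, 0.0]
[-0.21, -0.53, 0.0]
[-0.07, -0.57, 0.0]
[0.08, -0.57, -0.0]
[0.23, -0.53, -0.0]
[0.36, -0.45, -0.0]
[0.46, -0.34, -0.0]
[0.53, -0.21, -0.0]
[0.57, -0.07, -0.0]
[0.57, 0.08, -0.0]
[0.53, 0.23, -0.0]
[0.45, 0.36, -0.0]
[0.34, 0.46, -0.0]
```

>>> {"name": "move_arm", "arguments": {
  "motion": [
    [[0.7,-0.32,0.06],[0,0,0],-1],
    [[0.63,-0.35,0],[0,0,0],-1],
    [[0.6,-0.33,0],[0,0,0],-1],
    [[0.21,0.53,0],[0,0,0],-1],
    [[0.07,0.57,0],[0,0,0],-1],
    [[-0.08,0.57,0],[0,0,0],-1],
    [[-0.23,0.53,0],[0,0,0],-1],
    [[-0.36,0.45,0],[0,0,0],-1]
  ]
}}

```text
t: 9.35
tcp_pos: [0.5397, -0.127, 0.1734]
ee_rot: [0.11, 0.994, 0.0, 0.0]
ft_force: [0.2, 0.5, -0.1]
width: 0.0143
gripper_force: 97.5
```

```bash
python3 -c "
from path import *
path(arc(90,-90,12))"
```

```text
t 9.35 dn -0.0118 0.055 z 0.1734 F [ 0.2  0.5 -0.1]
[-0.95, 0.44, -0.0]
[-0.57, 0.06, 0.0]
[-0.57, -0.09, 0.0]
[-0.53, -0.23, 0.0]
[-0.45, -0.36, -0.0]
[-0.34, -0.46, -0.0]
[-0.21, -0.53, -0.0]
[-0.06, -0.57, -0.0]
[0.09, -0.57, -0.0]
[0.23, -0.53, -0.0]
[0.36, -0.45, -0.0]
[0.46, -0.34, -0.0]
```

>>> {"name": "move_arm", "arguments": {
  "motion": [
    [[-0.5,0.22,0],[0,0,0],-1],
    [[-0.5,0.12,0],[0,0,0],-1],
    [[-0.57,0,0],[0,0,0],-1],
    [[-0.55,-0.16,0],[0,0,0],-1],
    [[-0.5,-0.3,0],[0,0,0],-1],
    [[-0.4,-0.42,0],[0,0,0],-1],
    [[-0.28,-0.5,0],[0,0,0],-1],
    [[-0.14,-0.55,0],[0,0,0],-1],
    [[0.02,-0.57,0],[0,0,0],-1],
    [[0.16,-0.55,0],[0,0,0],-1]
  ]
}}

```text
t: 10.35
tcp_pos: [0.6021, -0.215, 0.1731]
ee_rot: [0.112, 0.994, -0.0, -0.0]
ft_force: [-1.1, -0.3, -0.9]
width: 0.0137
gripper_force: 97.5
```

```bash
python3 -c "
from path import *
from m import *
path(arc(-45,-180,10))
C0=np.array([.5644,-.175])
c=cam('top');save(c,'stir1.png',(330,190,480,330),4)
for k,v in beads(cam('scene'),C0).items():
  print(k,[(round(float((np.array(b[:2])-C0)@D),3),round(float((np.array(b[:2])-C0)@N),3)) for b in v])"
```

```text
t 10.35 dn 0.0235 -0.047 z 0.1731 F [-1.1 -0.3 -0.9]
[-0.18, 0.1, -0.01]
[0.3, -0.42, 0.0]
[0.39, -0.33, 0.0]
[0.46, -0.23, 0.0]
[0.5, -0.12, 0.0]
[0.52, 0.0, 0.0]
[0.5, 0.12, 0.0]
[0.46, 0.24, -0.0]
[0.39, 0.34, -0.0]
[0.3, 0.42, -0.0]
Y [(-0.04, -0.038), (0.04, -0.066)]
B []
```

View pics/stir1.png

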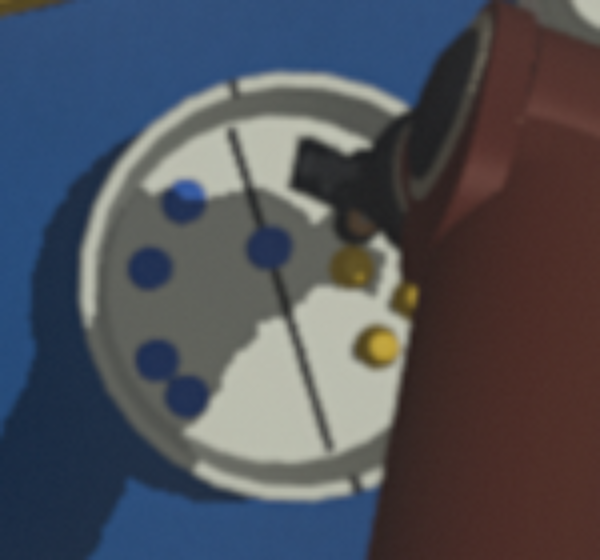

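The picture shows four blue beads still on the left, one blue on the line at (270,247), and the foot at (355,225) among the yellow ones. I'll continue the arc.

>>> {"name": "move_arm", "arguments": {
  "motion": [
    [[0.25,-0.42,0],[0,0,0],-1],
    [[0.39,-0.33,0],[0,0,0],-1],
    [[0.46,-0.23,0],[0,0,0],-1],
    [[0.5,-0.12,0],[0,0,0],-1],
    [[0.52,0,0],[0,0,0],-1],
    [[0.5,0.12,0],[0,0,0],-1],
    [[0.46,0.24,0],[0,0,0],-1],
    [[0.4,0.34,0],[0,0,0],-1],
    [[0.3,0.42,0],[0,0,0],-1],
    [[0.2,0.5,0],[0,0,0],-1]
  ]
}}

```text
t: 11.45
tcp_pos: [0.5073, -0.1783, 0.1735]
ee_rot: [0.112, 0.994, -0.0, -0.0]
ft_force: [0.5, -1.1, -0.7]
width: 0.0138
gripper_force: 97.5
```

```bash
cat > look.py <<'E'
from path import *
from m import *
import sys
C0=np.array([.5644,-.175])
path([])
for n in("top","scene"):
  for k,v in beads(cam(n),C0).items():
    print(n,k,[(round(float((np.array(b[:2])-C0)@D),3),round(float((np.array(b[:2])-C0)@N),3),int(b[2])) for b in v])
E
python3 look.py
```

```text
t 11.45 dn -0.0572 0.0148 z 0.1735 F [ 0.5 -1.1 -0.7]
top Y [(0.048, -0.057, 63), (0.027, -0.074, 64), (-0.018, -0.024, 43)]
top B [(0.061, 0.039, 69), (0.024, 0.002, 78), (0.032, 0.068, 68), (-0.017, 0.078, 67), (-0.04, 0.068, 65)]
scene Y [(-0.077, -0.012, 31), (-0.04, -0.069, 29), (-0.015, -0.026, 26), (0.038, -0.067, 70)]
scene B [(-0.018, 0.077, 47), (0.024, 0.001, 39), (0.028, 0.065, 19)]
```

```bash
python3 -c "
from path import *
path([(-.05,.0),(-.048,-.015),(-.045,-.03),(-.035,-.044),(-.026,-.053),(-.016,-.058),(-.016,-.058),(-.016,-.045),(-.016,-.03),(-.016,-.015),(-.016,.0),(-.016,.015),(-.016,.015)])"
```

```text
t 11.55 dn -0.0556 0.017 z 0.1733 F [ 1.1 -0.4 -1.2]
[-0.53, -0.49, -0.01]
[-0.36, -0.49, -0.0]
[-0.39, -0.47, -0.0]
[-0.62, -0.3, -0.0]
[-0.49, -0.14, -0.0]
[-0.45, 0.02, -0.0]
[0.0, 0.0, 0.0]
[0.25, 0.46, 0.0]
[0.29, 0.53, 0.0]
[0.29, 0.53, 0.0]
[0.29, 0.53, 0.0]
[0.29, 0.53, 0.0]
[0.0, 0.0, 0.0]
```

>>> {"name": "move_arm", "arguments": {
  "motion": [
    [[-0.5,-0.5,0],[0,0,0],-1],
    [[-0.36,-0.49,0],[0,0,0],-1],
    [[-0.39,-0.47,0],[0,0,0],-1],
    [[-0.6,-0.3,0],[0,0,0],-1],
    [[-0.5,-0.15,0],[0,0,0],-1],
    [[-0.45,0,0],[0,0,0],-1],
    [[0,0,0],[0,0,0],-1],
    [[0,0,0],[0,0,0],-1]
  ]
}}

```text
t: 12.35
tcp_pos: [0.5653, -0.2393, 0.1723]
ee_rot: [0.111, 0.994, 0.002, -0.002]
ft_force: [-1.7, 4.5, -0.2]
width: 0.0139
gripper_force: 98.0
```

```bash
python3 look.py
```

```text
t 12.35 dn -0.0186 -0.06 z 0.1723 F [-1.7  4.5 -0.2]
top Y [(0.048, -0.057, 63), (0.027, -0.073, 67), (-0.02, -0.024, 67), (-0.08, -0.011, 70)]
top B [(0.061, 0.039, 71), (0.024, 0.001, 74), (0.031, 0.067, 74), (-0.017, 0.078, 63), (-0.04, 0.068, 67)]
scene Y [(-0.077, -0.012, 34), (-0.013, -0.082, 39), (0.039, -0.067, 78)]
scene B [(0.023, 0.003, 51), (0.028, 0.064, 30)]
```

Foot is below the yellow bead at (-20,-24) mm; now push it across the line to the blue side.

>>> {"name": "move_arm", "arguments": {
  "motion": [
    [[0.25,0.46,0],[0,0,0],-1],
    [[0.29,0.53,0],[0,0,0],-1],
    [[0.29,0.53,0],[0,0,0],-1],
    [[0.29,0.53,0],[0,0,0],-1],
    [[0.29,0.53,0],[0,0,0],-1],
    [[0.29,0.53,0],[0,0,0],-1],
    [[0,0,0],[0,0,0],-1]
  ]
}}

```text
t: 13.15
tcp_pos: [0.5417, -0.1521, 0.1734]
ee_rot: [0.109, 0.994, 0.001, -0.0]
ft_force: [0.0, 0.3, -0.5]
width: 0.0136
gripper_force: 97.8
```

```bash
python3 look.py; python3 -c "
from path import *
path([(-.006,.025),(.008,.033),(.022,.034),(.022,.034),(.023,.02),(.024,.005),(.024,-.01),(.024,-.022),(.024,-.022)])"
```

```text
t 13.15 dn -0.0169 0.0303 z 0.1734 F [ 0.   0.3 -0.5]
top Y [(0.049, -0.057, 61), (0.029, -0.075, 47), (-0.024, 0.055, 68)]
top B [(0.061, 0.039, 72), (0.029, 0.007, 16), (0.032, 0.068, 69), (-0.017, 0.078, 67), (-0.042, 0.072, 64)]
scene Y [(-0.078, -0.012, 30), (-0.015, -0.081, 28), (0.039, -0.067, 71)]
scene B [(0.024, 0.002, 40), (0.027, 0.065, 25)]
t 13.25 dn -0.0174 0.0269 z 0.1735 F [ 0.3 -0.1  0.2]
[-0.44, 0.16, -0.0]
[-0.33, 0.55, -0.0]
[-0.47, 0.31, 0.0]
[0.0, 0.0, 0.0]
[-0.31, -0.47, 0.0]
[-0.33, -0.51, 0.0]
[-0.29, -0.52, 0.0]
[-0.23, -0.42, 0.0]
[0.0, 0.0, 0.0]
```

>>> {"name": "move_arm", "arguments": {
  "motion": [
    [[-0.44,0.17,0],[0,0,0],-1],
    [[-0.33,0.5,0],[0,0,0],-1],
    [[-0.47,0.31,0],[0,0,0],-1],
    [[0,0,0],[0,0,0],-1],
    [[-0.31,-0.47,0],[0,0,0],-1],
    [[-0.33,-0.51,0],[0,0,0],-1],
    [[-0.29,-0.52,0],[0,0,0],-1],
    [[-0.29,-0.52,0],[0,0,0],-1],
    [[0,0,0],[0,0,0],-1]
  ]
}}

```text
t: 14.15
tcp_pos: [0.5958, -0.1995, 0.1733]
ee_rot: [0.115, 0.993, -0.002, 0.0]
ft_force: [-1.6, -0.3, -1.0]
width: 0.014
gripper_force: 97.7
```

```bash
python3 look.py; python3 -c "
from go import *
save(cam('top'),'stir2.png',(330,190,480,330),4)"
```

```text
t 14.15 dn 0.0218 -0.0303 z 0.1733 F [-1.6 -0.3 -1. ]
top Y [(-0.024, 0.056, 57), (-0.079, -0.008, 47)]
top B [(0.061, 0.039, 71), (0.032, 0.067, 64), (-0.017, 0.078, 65), (-0.041, 0.07, 62)]
scene Y [(-0.077, -0.012, 35), (0.006, -0.081, 79), (0.047, -0.06, 35)]
scene B [(0.02, -0.057, 38)]
```

View pics/stir2.png

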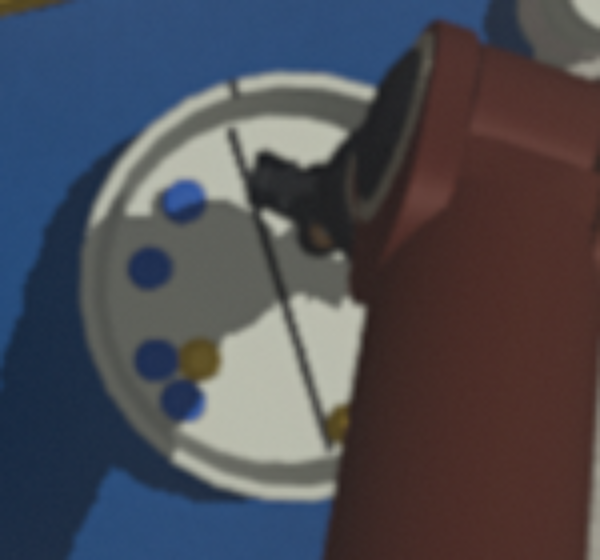

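One yellow bead is now at (200,358) on the left among the blue, and the pushed blue is on the yellow side at n = -57 mm (scene view). Both sides are mixed, so I back off and lift straight up.

>>> {"name": "move_arm", "arguments": {
  "motion": [
    [[0.29,0.53,0],[0,0,0],-1],
    [[0.29,0.53,0],[0,0,0],-1],
    [[0,0,0],[0,0,0],-1],
    [[0,0,-0.5],[0,0,0],-1],
    [[0,0,-0.8],[0,0,0],-1],
    [[0,0,-0.8],[0,0,0],-1],
    [[0,0,-0.8],[0,0,0],-1],
    [[0,0,-0.6],[0,0,0],-1],
    [[0,0,0],[0,0,0],-1],
    [[0,0,0],[0,0,0],-1]
  ]
}}

```text
t: 15.3
tcp_pos: [0.5878, -0.166, 0.2613]
ee_rot: [0.112, 0.994, -0.0, 0.0]
ft_force: [0.7, 0.2, -1.2]
width: 0.0139
gripper_force: 97.7
```

```bash
python3 look.py; python3 foot.py; python3 -c "
from go import *
go(.572,.171,.258)"
```

```text
t 15.3 dn 0.0235 0.0041 z 0.2613 F [ 0.7  0.2 -1.2]
top Y [(-0.024, 0.055, 62)]
top B [(0.061, 0.039, 72), (0.032, 0.067, 63), (-0.017, 0.078, 69), (-0.042, 0.071, 75)]
scene Y [(-0.08, -0.013, 25), (-0.018, -0.082, 22), (-0.019, 0.055, 34), (0.016, -0.082, 39), (0.045, -0.061, 31)]
scene B [(-0.035, 0.074, 67), (0.02, -0.057, 37)]
dz -0.024 off [-0.002  0.   ] 20
dz -0.04 off [-0.0022  0.0012] 35
dz -0.055 off [-0.0027  0.0011] 36
dz -0.07 off [-0.0026  0.0015] 36
dz -0.085 off [-0.0029  0.0015] 35
dz -0.105 off [-0.003  0.002] 45
lowest rel [-0.1203 -0.117  -0.1139]
t 15.45 tcp [ 0.5873 -0.1655  0.2598] units [ 3.58 12.99  0.08] axes [[-0.975, 0.222, -0.002], [0.222, 0.975, 0.0], [0.002, -0.0, -1.0]]
```

All ten beads are in the bowl and mixed. Now back to the cup.

>>> {"name": "move_arm", "arguments": {
  "motion": [
    [[0.12,0.45,0],[0,0,0],-1],
    [[0.25,0.9,0],[0,0,0],-1],
    [[0.25,0.9,0],[0,0,0],-1],
    [[0.25,0.9,0],[0,0,0],-1],
    [[0.25,0.9,0],[0,0,0],-1],
    [[0.25,0.9,0],[0,0,0],-1],
    [[0.25,0.9,0],[0,0,0],-1],
    [[0.25,0.9,0],[0,0,0],-1],
    [[0.25,0.9,0],[0,0,0],-1],
    [[0.25,0.9,0],[0,0,0],-1]
  ]
}}

```text
t: 16.45
tcp_pos: [0.5769, 0.0581, 0.2603]
ee_rot: [0.111, 0.994, 0.0, -0.001]
ft_force: [-0.7, -0.2, -0.8]
width: 0.0138
gripper_force: 97.8
```

>>> {"name": "move_arm", "arguments": {
  "motion": [
    [[0.25,0.9,0],[0,0,0],-1],
    [[0.25,0.9,0],[0,0,0],-1],
    [[0.25,0.9,0],[0,0,0],-1],
    [[0.25,0.9,0],[0,0,0],-1],
    [[0.2,0.8,0],[0,0,0],-1],
    [[0,0,0],[0,0,0],-1],
    [[0,0,0],[0,0,0],-1]
  ]
}}

```text
t: 17.15
tcp_pos: [0.5721, 0.1703, 0.2603]
ee_rot: [0.111, 0.994, -0.001, -0.001]
ft_force: [-0.3, -0.8, -1.0]
width: 0.014
gripper_force: 97.8
```

```bash
python3 foot.py; python3 -c "
from go import *
go(.572,.171,.125)"
```

```text
dz -0.024 off [-0.0019 -0.0001] 33
dz -0.04 off [-0.0026  0.0014] 45
dz -0.055 off [-0.0026  0.0017] 38
dz -0.07 off [-0.0023  0.0018] 37
dz -0.085 off [-0.0024  0.0022] 38
dz -0.105 off [-0.0025  0.0018] 51
lowest rel [-0.1186 -0.1166 -0.1137]
t 17.2 tcp [0.5725 0.1689 0.2605] units [0.04 0.09 5.42] axes [[-0.975, 0.223, -0.001], [0.223, 0.975, -0.002], [0.0, -0.002, -1.0]]
```

Aligned; lower to about 6 mm above the floor, then slowly until contact.

>>> {"name": "move_arm", "arguments": {
  "motion": [
    [[0,0.06,0.4],[0,0,0],-1],
    [[0,0,0.7],[0,0,0],-1],
    [[0,0,0.7],[0,0,0],-1],
    [[0,0,0.7],[0,0,0],-1],
    [[0,0,0.7],[0,0,0],-1],
    [[0,0,0.7],[0,0,0],-1],
    [[0,0,0.7],[0,0,0],-1],
    [[0,0,0.5],[0,0,0],-1],
    [[0,0,0],[0,0,0],-1],
    [[0,0,0],[0,0,0],-1]
  ]
}}

```text
t: 18.2
tcp_pos: [0.5733, 0.1709, 0.1333]
ee_rot: [0.112, 0.994, -0.0, 0.0]
ft_force: [0.7, 0.0, -0.6]
width: 0.0136
gripper_force: 97.8
```

>>> {"name": "move_arm", "arguments": {
  "motion": [
    [[0,0,0.06],[0,0,0],-1],
    [[0,0,0.06],[0,0,0],-1],
    [[0,0,0],[0,0,0],-1]
  ]
}}

```text
t: 18.5
tcp_pos: [0.5732, 0.1714, 0.1307]
ee_rot: [0.112, 0.994, 0.0, 0.0]
ft_force: [0.6, -0.8, -1.0]
width: 0.014
gripper_force: 97.8
```

>>> {"name": "move_arm", "arguments": {
  "motion": [
    [[0,0,0.06],[0,0,0],-1],
    [[0,0,0.06],[0,0,0],-1],
    [[0,0,0],[0,0,0],-1]
  ]
}}

```text
t: 18.8
tcp_pos: [0.5729, 0.1713, 0.1271]
ee_rot: [0.112, 0.994, -0.0, -0.0]
ft_force: [-0.2, 0.2, -0.8]
width: 0.0141
gripper_force: 97.8
```

>>> {"name": "move_arm", "arguments": {
  "motion": [
    [[0,0,0.05],[0,0,0],-1],
    [[0,0,0.05],[0,0,0],-1],
    [[0,0,0],[0,0,0],-1]
  ]
}}

```text
t: 19.1
tcp_pos: [0.5732, 0.1714, 0.1252]
ee_rot: [0.112, 0.994, 0.0, 0.0]
ft_force: [-0.1, -0.9, 2.2]
width: 0.0138
gripper_force: 98.4
```

>>> {"name": "move_arm", "arguments": {
  "motion": [
    [[0,0,0.02],[0,0,0],-1],
    [[0,0,0],[0,0,0],-1]
  ]
}}

```text
t: 19.3
tcp_pos: [0.5734, 0.1714, 0.1252]
ee_rot: [0.112, 0.994, 0.0, 0.0]
ft_force: [-0.3, -0.4, 5.5]
width: 0.0141
gripper_force: 98.6
```

Firm contact on the cup floor (5.5 N). Release and rise.

>>> {"name": "move_arm", "arguments": {
  "motion": [
    [[0,0,0],[0,0,0],-0.4],
    [[0,0,0],[0,0,0],-0.1],
    [[0,0,0],[0,0,0],0.3],
    [[0,0,0],[0,0,0],0.7],
    [[0,0,0],[0,0,0],1],
    [[0,0,0],[0,0,0],1],
    [[0,0,0],[0,0,0],1],
    [[0,0,0],[0,0,0],1]
  ],
  "force": 20
}}

```text
t: 20.1
tcp_pos: [0.573, 0.1713, 0.1243]
ee_rot: [0.112, 0.994, -0.0, -0.0]
ft_force: [0.4, 0.4, -0.6]
width: 0.0858
gripper_force: 0.0
```

>>> {"name": "move_arm", "arguments": {
  "motion": [
    [[0,0,-0.3],[0,0,0],1],
    [[0,0,-0.6],[0,0,0],1],
    [[0,0,-0.8],[0,0,0],1],
    [[0,0,-0.8],[0,0,0],1],
    [[0,0,-0.8],[0,0,0],1],
    [[0,0,-0.8],[0,0,0],1],
    [[0,0,-0.8],[0,0,0],1],
    [[0,0,-0.8],[0,0,0],1],
    [[0,0,0],[0,0,0],1],
    [[0,0,0],[0,0,0],1]
  ]
}}

```text
t: 21.1
tcp_pos: [0.5729, 0.1713, 0.2671]
ee_rot: [0.112, 0.994, 0.0, 0.0]
ft_force: [0.1, -0.2, -0.4]
width: 0.0854
gripper_force: 0.0
```

```bash
python3 look.py; python3 -c "
from go import *
print(r.get_obs()['width']);save(cam('scene'),'end.png',(120,80,520,380),2)"
```

```text
t 21.1 dn 0.1037 0.3321 z 0.2671 F [ 0.1 -0.2 -0.4]
top Y [(0.049, -0.058, 50), (0.021, -0.081, 60), (-0.017, -0.081, 57), (-0.024, 0.055, 58), (-0.081, -0.013, 55)]
top B [(0.061, 0.039, 69), (0.021, -0.057, 78), (0.032, 0.068, 67), (-0.017, 0.078, 69), (-0.042, 0.072, 70)]
scene Y [(-0.019, -0.083, 20), (-0.025, 0.054, 19), (0.017, -0.082, 28), (0.045, -0.061, 30)]
scene B [(-0.03, 0.075, 82), (0.02, -0.057, 34), (0.028, 0.065, 19)]
0.08541786443102331
```

View pics/end.png

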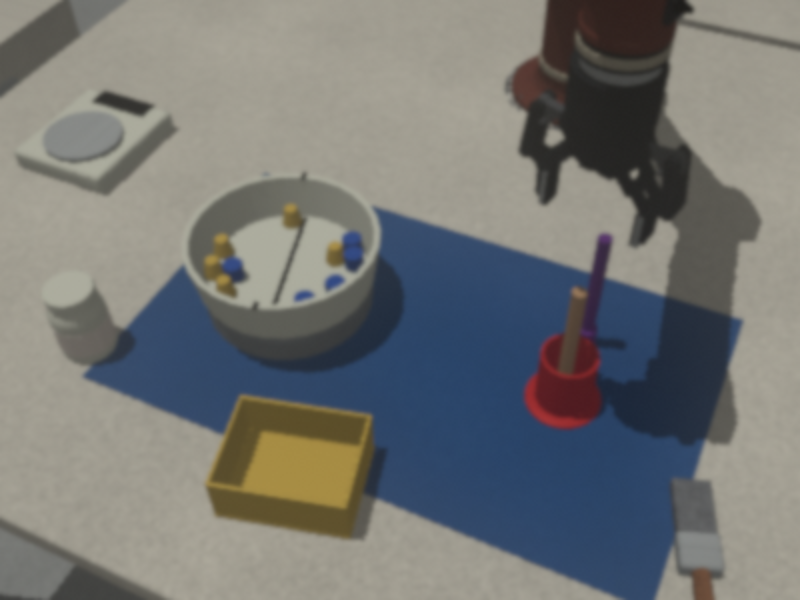

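The stick stands upright in the red cup (570,335). A yellow bead is among the blue at (335,252) and a blue bead is among the yellow at (232,267). The other things are where they were, and the gripper is clear.

```bash
python3 -c "
from cell import r
print(r.job_done())"
```

```text
the job is handed in; nothing more can be done
None
```

The job is handed in: both colours lie on each side of the line (one bead crossed each way), all ten are still in the bowl, and the stick stands foot-down in the red cup, released after about 21 s.

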